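# Match the seized tweezers to the tool marks on the cash box

### The arm

A 7-joint arm with a two-finger parallel gripper is mounted at the origin on the work surface. World frame = base frame: x ahead of the robot, y to its left, z up, the work surface at z = 0. Lengths are in m, angles in rad, forces in N, time in s.
With the tool pointing down it reaches from about 0.35 to 0.9 m from the base axis. Payload 19.9 kg.
Tool frame: the origin (TCP) lies midway between the tips of the shut fingers; the grasp point (between the pads) lies 19 mm behind it (bot.grip_point_offset is the distance from the TCP to the grasp point, in m); y points along the fingers, z is the direction in which the jaws open and shut, and the axes are right-handed (so a half turn about y gives the same grasp; the last joint's range is limited). The gripper opens to 94 mm and grips with 3 to 60 N. Pads are 16 mm wide; open, the fingers measure 119 mm over their backs; the gripper's body (75 mm by 177 mm) begins 78 mm behind the grasp point.
Start: joints at [-1.22, 0.417, -0.01, 1.614, 0.005, 1.111, -0.053], TCP at [0.239, 0.578, 0.172] pointing down, gripper open.
Joint ranges: [-2.81, 2.81], [-0.39, 2.02], [-1.27, 1.25], [0.06, 2.57], [-1.19, 4.33], [0.19, 2], [-2.82, 2.82]. Speed limits (rad/s): [1.89, 1.89, 2.39, 2.39, 3.01, 3.01, 3.01].

### API

Orientations are given as [roll, pitch, yaw] about the fixed x, y, z axes, in that order (R = Rz(yaw) Ry(pitch) Rx(roll)).
In Python, from workcell import get_obs, eyes, job_done, bot gives the robot as it stands.
- The arm moves only by the shell command python3 -m pendant 'ROWS' [OPENING] [FORCE]. ROWS is JSON, a list of rows, each a list of 2 entries, a list of its own where there are three numbers: the shift along the tool's x, y, z as a fraction of full scale, then the turn about the tool's y as a fraction of full scale. A call has exactly 8 rows; each row is the pose to reach, as a shift and turn from the pose commanded when the call began, along the tool's axes at that moment; what a row does not reach only later rows make up. Full scale, the value 1, is 0.1 m for a shift and pi/2 rad for a turn. A row lasts 1/8 s, in which the tool goes at most 62.5 mm and 10.7 degrees, less where a joint would pass 70% of its speed; a pose out of reach is approached as far as the arm can. A call with a number of a shift or a turn outside -1 to 1 is refused whole. A call with a gripper value outside its range is refused whole. OPENING is the opening, from 0 (shut) to 1 (fully open), set as the call begins (- or left out, the last holds). The fingers move at their own pace and stop on an object; FORCE is the grip in N (left out, the last holds). Time passes only in rows, so rows that repeat a pose let the fingers close, or fill a call up. It gives the time, the measured TCP pose, the force and the opening at its end, in the units of the state.
- get_obs(): the state, without advancing time (a new reading comes with each control period).
- eyes.capture(name): name is "side" or "top"; returns a dict with "img" (480x640x3 uint8, red, green, blue), "z_map" (480x640 float32, m along the optical axis (not along the pixel's ray), 0 where there is no reading), "fx", "fy", "cx", "cy" (pixels), "dist_coeffs" ([k1, k2, p1, p2, k3] as OpenCV has them; the pictures are not rectified), "position" and "rotation" of the camera in the world. Camera axes: x right, y down, z forward; pixel columns grow to the right and rows downward; lengths in m; the calibration is good to about 2 mm. A picture is of the moment at which its call begins.
- job_done(): hands the job in, once; it reports no verdict.
The state is a dict: "time_s": time; "joints": joint angles; "joint_vel": joint speeds; "joint_torque": joint torques, N m; "tool_pos": TCP position; "tool_rot": TCP orientation; "wrist_force": force on the tool from outside, world axes, zero at the start; "wrist_torque": the same for the moment, N m; "gripper_width": finger opening in m.
Only numpy, scipy, OpenCV 4.12 (cv2) and the standard library are available. Lean on these libraries where they do the work, as an engineer would, in place of code of your own. Each camera call takes 0.05 s, during which the arm holds its last target. There are 200 camera calls.

### The job

Pick up the long sprung tweezers and hold them for the comparison photograph: squeeze them until their two tips stand over the middles of the two scratches on the cash-box lid, one tip over each, about a centimetre above the lid. The marks are evidence, so never let the tweezers or the robot touch the box, and leave the other things on the desk alone. Finish while holding: the program ends with the tweezers still in the gripper, the tips steady over the scratches.

Things in the scene. Friction and masses are not known exactly. Their poses are not given: they have to be found in the camera images.
- tweezers_grip (a point): steel sprung tweezers 250 mm long, 55 g, lying on edge, leaves spread sideways: middle of the ribbed grip, where they balance, on the centre line, half-way up the 12 mm high leaves (6 mm above the desk). x axis to the tips (118 mm ahead), y to the left leaf, z up. Grip here across both leaves, 34 mm wide outside when unsqueezed (30 and 38 mm at 30 mm nearer the butt and the tips)
- tweezers_butt (a point): closed rear end of the tweezers, on the centre line, 132 mm behind tweezers_grip; the end block is 9 mm wide and 12 mm high
- tip_left (a point): free end of the left (+y) leaf, mid-leaf; the leaf is 3.4 mm thick, 5 mm high over its last 35 mm, 9 mm high for 45 mm before. Unsqueezed the tips are 40 mm apart; 1 mm of squeeze at the grip closes them by about 2 mm. Each leaf springs about a pivot 112 mm behind tweezers_grip; the squeeze grows evenly, about 9 N for tips 16 mm apart, 15 N for tips together
- tip_right (a point): free end of the right (-y) leaf of the tweezers, otherwise like tip_left
- cashbox: dark enamelled steel cash box, fixed, 164 (x) x 204 (y) x 90 mm high, with a carrying handle folded flat on the middle of the lid (up to 97 mm). Origin at the centre of its underside; x axis points away from the front, which bears the lock and faces roughly to the robot, y to its left. The lid's front edge is 82 mm from the centre
- scratch_left: bare-metal scratch in the lid, 14 mm long (front to back, its x axis), 2.5 mm wide, some 20 mm behind the lid's front edge, the left (+y) one of the pair; origin at its middle on the lid's surface, 90 mm above the desk. The spacing of the pair differs each time, 14 to 26 mm
- scratch_right: the other scratch, the right (-y) one of the pair, otherwise like scratch_left
- cup: red plastic mug, 80 mm across, 85 mm high, bystander; origin under its centre
- drink: drink bottle, 62 mm across, 190 mm high, bystander; origin under its centre
- stapler: black stapler, 150 mm long, 60 mm high, bystander; origin under its centre
- loupe: black magnifier loupe, 42 mm across, 40 mm high, bystander; origin under its centre
- photo_scale: white L-shaped photo scale, 100 mm each way, 3 mm thick, lying flat, bystander; origin at the middle of the square it spans
- usb_stick: black memory stick, 54 mm long, 8 mm high, bystander; origin under its centre
- tape_roll: roll of tape lying flat, 92 mm across, 24 mm high, bystander; origin under its centre
- pen: pen, 137 mm long, 9 mm thick, bystander; origin under its centre

How it is judged:
By the outcome, as a careful person would: the job done as asked, in the order asked, and still so for the second after the job is handed in, while the arm keeps its last pose, push and grip.
It also fails if it takes over 51 s, if anything falls off the work surface, if the arm or the gripper's body presses on something with over 40 N, if the wrist force passes 120 N, or if a joint passes its speed limit or range.

## Working session

There is one attempt and no reset: what is moved stays moved. The work goes in short steps, Python scripts to look and compute and a shell command to move; the robot and the scene stay as the last step left them, time stands still between calls to the robot, and variables do not carry over. Pictures are saved under pics/ and viewed, about 8 in all and at most 12, crops included, and the job is handed in when it is done.

```bash
mkdir -p pics; ls; python3 - <<'E'
from workcell import get_obs, eyes, bot
import cv2
o=get_obs(); print({k:o[k] for k in('time_s','tool_pos','tool_rot','gripper_width','wrist_force')}, bot.grip_point_offset)
for n in('top','side'):
    c=eyes.capture(n); cv2.imwrite(f'pics/{n}0.png',c['img'][...,::-1])
    print(n,c['fx'],c['fy'],c['cx'],c['cy'],c['dist_coeffs'],c['position'],c['rotation'])
    import numpy as np; np.savez(f'{n}0.npz',**c)
E
```

```text
pics
{'time_s': 0.0, 'tool_pos': array([0.23848628, 0.57724274, 0.17101321]), 'tool_rot': array([-1.57206258e+00, -6.76867918e-05, -3.91771290e-01]), 'gripper_width': 0.09403280588685475, 'wrist_force': array([-0.65404301,  0.76682676, -0.20158794])} 0.0188
top 540.8454252984149 540.8454252984149 330.6824501840708 236.34070962408165 [-0.14742296  0.          0.          0.          0.        ] [ 0.3658834  -0.01670565  1.34774405] [-3.00833588 -0.00909317 -1.57713475]
side 506.84506637487675 506.84506637487675 320.6166227357607 235.7231369099788 [-0.02390128  0.          0.          0.          0.        ] [ 0.06851432 -0.89623713  0.67556648] [-2.10780417 -0.02126579 -0.49736849]
```

View pics/top0.png

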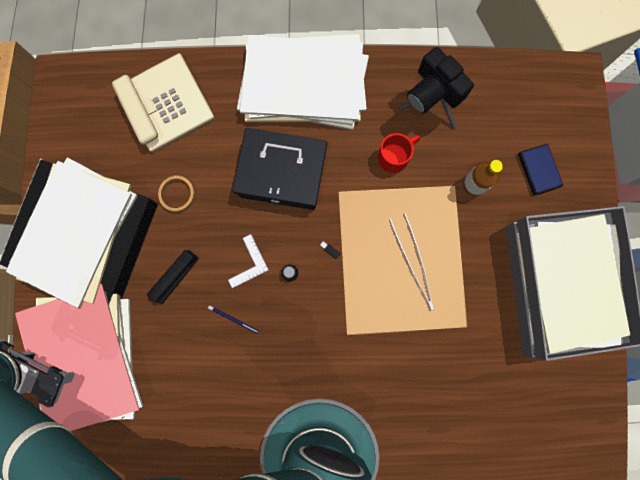

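View pics/side0.png

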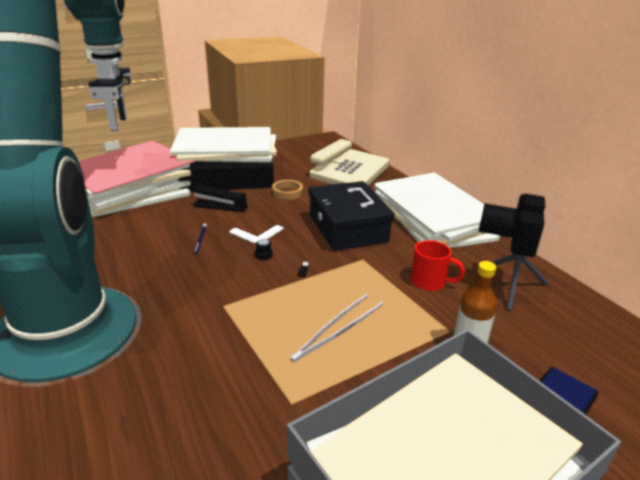

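Top view: the tweezers' butt is near (431,307) and its tips near (391,220) and (405,214). The scratches are near (270,190) and (278,190) on the lid. The arm is at lower left. Next I measure these.

```bash
cat > h.py <<'E'
import numpy as np, cv2
from scipy.spatial.transform import Rotation as Ro
def KD(c):
    return np.array([[c['fx'],0,c['cx']],[0,c['fy'],c['cy']],[0,0,1.]]),np.array(c['dist_coeffs'],float)
def RT(c): return Ro.from_euler('xyz',c['rotation']).as_matrix(),np.array(c['position'],float)
def to_plane(c,uv,z):
    K,D=KD(c);R,p=RT(c)
    n=cv2.undistortPoints(np.array(uv,float).reshape(-1,1,2),K,D)[:,0]
    d=np.c_[n,np.ones(len(n))]@R.T
    return p+d*((z-p[2])/d[:,2])[:,None]
def proj(c,P):
    K,D=KD(c);R,p=RT(c)
    q=(np.atleast_2d(P)-p)@R
    return cv2.projectPoints(q,np.zeros(3),np.zeros(3),K,D)[0][:,0]
def blobs(c,box,f,amin=3):
    u0,v0,u1,v1=box; im=c['img'][v0:v1,u0:u1].astype(float); m=f(im)
    n,l,s,ce=cv2.connectedComponentsWithStats(m.astype(np.uint8),connectivity=8)
    return [(s[i,4],s[i,:4]+[u0,v0,0,0],ce[i]+[u0,v0],np.argwhere(l==i)[:,::-1]+[u0,v0]) for i in range(1,n) if s[i,4]>=amin]
def crop(c,box,k): 
    u0,v0,u1,v1=box; return cv2.resize(c['img'][v0:v1,u0:u1,::-1],None,fx=k,fy=k,interpolation=cv2.INTER_NEAREST)
E
python3 - <<'E'
from h import *
T=dict(np.load('top0.npz'));S=dict(np.load('side0.npz'))
a=crop(T,(225,120,335,220),5);b=crop(T,(380,205,445,320),4)
H=max(a.shape[0],b.shape[0]);pad=lambda x:cv2.copyMakeBorder(x,0,H-x.shape[0],0,0,0)
cv2.imwrite('pics/crop0.png',cv2.hconcat([pad(a),pad(b)])[:, :800])
# tweezers: low saturation on mat
for C,box in((T,(375,200,450,318)),(S,(280,285,395,370))):
    f=lambda im:(im.max(2)-im.min(2)<45)&(im.max(2)>110)
    for n,s,ce,px in blobs(C,box,f,5): print('tw',n,s,to_plane(C,[ce],.006).round(4))
for C,box in((T,(255,180,290,202)),(S,(300,180,400,250))):
    for n,s,ce,px in blobs(C,box,lambda im:im.min(2)>75,3): print('scr',n,s,ce.round(1),to_plane(C,[ce],.09).round(4))
# z map check
for u,v in((270,200),(245,185),(410,320),(360,320)): 
    z=float(T['z_map'][v,u]);K,D=KD(T);R,p=RT(T);n=cv2.undistortPoints(np.array([[[u,v]]],float),K,D)[0,0];print((R@(np.array([*n,1])*z)+p).round(3))
# box corners (lid) by eye
print(to_plane(T,[(247,129),(327,138),(315,208),(233,193)],.09).round(3))
E
```

```text
tw 400 [390 213  44  97] [[ 0.4834 -0.2376  0.006 ]]
tw 747 [291 294  92  68] [[ 0.4628 -0.2447  0.006 ]]
tw 9 [390 367   5   3] [[ 0.5107 -0.3836  0.006 ]]
scr 20 [269 187   4   7] [270.2 190.2] [[0.646  0.1139 0.09  ]]
scr 23 [276 187   4   8] [277.7 190.7] [[0.6445 0.0961 0.09  ]]
scr 10 [271 200   8   2] [274.1 200.7] [[0.6203 0.1044 0.09  ]]
scr 147 [321 180  52   5] [347.6 181.1] [[0.7569 0.1889 0.09  ]]
scr 653 [374 180  26  40] [389.3 194.2] [[0.8133 0.0696 0.09  ]]
scr 12 [300 183   2   7] [300.4 186. ] [[0.6252 0.2173 0.09  ]]
scr 190 [347 187  27  21] [362. 196.] [[0.7425 0.0927 0.09  ]]
scr 10 [323 199   4   3] [324.5 200. ] [[0.6432 0.1153 0.09  ]]
scr 9 [326 202   4   3] [327.3 203.1] [[0.6412 0.0968 0.09  ]]
scr 19 [319 213   3   7] [320.  215.7] [[0.5927 0.0463 0.09  ]]
[0.632 0.119 0.043]
[0.659 0.174 0.09 ]
[ 0.336 -0.225  0.003]
[ 0.337 -0.101  0.005]
[[ 0.799  0.173  0.09 ]
 [ 0.774 -0.022  0.09 ]
 [ 0.602  0.007  0.09 ]
 [ 0.64   0.203  0.09 ]]
```

View pics/crop0.png

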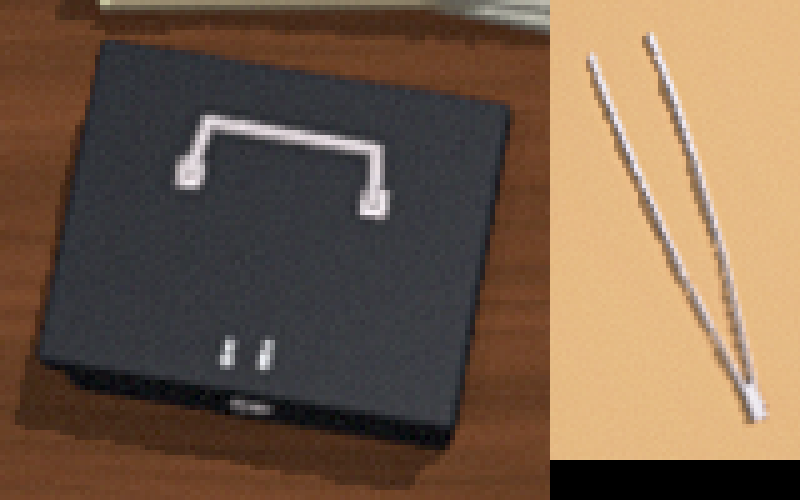

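The crop shows scratches at top-image px (270,190) and (278,190), with the tweezers clear on the mat. The scratches come out about 18 mm apart at (0.645, 0.114) and (0.643, 0.096), and the two cameras agree within 3 mm. Next, a model fit for the tweezers.

```bash
python3 - <<'E'
from h import *
from scipy.optimize import least_squares
T=dict(np.load('top0.npz'));S=dict(np.load('side0.npz'))
f=lambda im:(im.max(2)-im.min(2)<45)&(im.max(2)>110)
for n,C,box in(('top',T,(375,200,450,318)),('side',S,(280,285,395,370))):
    px=max(blobs(C,box,f,5),key=lambda b:b[0])[3]
    P=to_plane(C,px,.008)[:,:2]
    # outline model: two leaf segments butt block->tips, distance of pixels to nearest leaf + end extents
    def res(p):
        x,y,a=p;c,s=np.cos(a),np.sin(a);d=P-[x,y];u=d@[c,s];v=d@[-s,c]
        h=np.clip(18.3*(u*1000+112)/230/1000,0,None)   # leaf centre half-gap, ~18.3mm at tip
        return np.r_[(np.abs(v)-h)*1000, 3*len(P)**.5*np.array([np.percentile(u,99.5)-.118,np.percentile(u,.5)+.132])*1000/3]
    r=least_squares(res,[.47,-.24,.2],loss='soft_l1');x,y,a=r.x;d=P-[x,y]
    u=d@[np.cos(a),np.sin(a)];v=d@[-np.sin(a),np.cos(a)]
    print(n,r.x.round(4),'len',np.ptp(u).round(4),u.min().round(4),u.max().round(4),'rms',np.sqrt(np.mean(r.fun[:-2]**2)).round(2),
     'half gap at tips',v[(u>.1)&(v>0)].mean().round(4),v[(u>.1)&(v<0)].mean().round(4),'at grip',v[(abs(u)<.01)&(v>0)].mean().round(4),v[(abs(u)<.01)&(v<0)].mean().round(4))
from workcell import get_obs;print(get_obs()['tool_pos'],get_obs()['tool_rot'])
E
```

```text
top [ 0.4839 -0.2373  0.3391] len 0.25 -0.1297 0.1204 rms 5.58 half gap at tips 0.0196 -0.0202 at grip 0.016 -0.0158
side [ 0.4805 -0.2399  0.3383] len 0.2509 -0.1305 0.1205 rms 5.97 half gap at tips 0.0207 -0.0194 at grip 0.0168 -0.0145
[0.23853205 0.57729948 0.17113615] [-1.57185638e+00 -9.44969570e-05 -3.91766955e-01]
```

```bash
python3 -m pendant '[[[0.11,0,-0.12],0],[[0.22,0,-0.25],0],[[0.34,0,-0.37],0],[[0.45,0,-0.5],0],[[0.56,0,-0.62],0],[[0.67,0,-0.75],0],[[0.79,0,-0.87],0],[[0.9,0,-1],0]]' 1
python3 -m pendant '[[[0.11,0,-0.12],0],[[0.22,0,-0.25],0],[[0.34,0,-0.37],0],[[0.45,0,-0.5],0],[[0.56,0,-0.62],0],[[0.67,0,-0.75],0],[[0.79,0,-0.87],0],[[0.9,0,-1],0]]'
```

```text
time_s: 1.1
tool_pos: [0.2841, 0.4498, 0.1717]
tool_rot: [-1.571, -0.0, -0.392]
wrist_force: [0.6, -0.3, 0.5]
gripper_width: 0.0941
time_s: 2.1
tool_pos: [0.3291, 0.3229, 0.1716]
tool_rot: [-1.571, -0.0, -0.392]
wrist_force: [0.3, -0.9, 0.9]
gripper_width: 0.0941
```

```bash
for i in 1 ; do :; done
python3 -m pendant '[[[0.11,0,-0.12],0],[[0.22,0,-0.25],0],[[0.34,0,-0.37],0],[[0.45,0,-0.5],0],[[0.56,0,-0.62],0],[[0.67,0,-0.75],0],[[0.79,0,-0.87],0],[[0.9,0,-1],0]]' >/dev/null
python3 -m pendant '[[[0.11,0,-0.12],0],[[0.22,0,-0.25],0],[[0.34,0,-0.37],0],[[0.45,0,-0.5],0],[[0.56,0,-0.62],0],[[0.67,0,-0.75],0],[[0.79,0,-0.87],0],[[0.9,0,-1],0]]'
python3 -m pendant '[[[0.11,0,-0.12],0],[[0.22,0,-0.25],0],[[0.34,0,-0.37],0],[[0.45,0,-0.5],0],[[0.56,0,-0.62],0],[[0.67,0,-0.75],0],[[0.79,0,-0.87],0],[[0.9,0,-1],0]]' >/dev/null
python3 -m pendant '[[[0.11,0,-0.12],-0.05],[[0.22,0,-0.25],-0.11],[[0.34,0,-0.37],-0.17],[[0.45,0,-0.5],-0.23],[[0.56,0,-0.62],-0.29],[[0.67,0,-0.75],-0.35],[[0.79,0,-0.87],-0.41],[[0.9,0,-1],-0.465]]'
```

```text
time_s: 4.1
tool_pos: [0.4188, 0.0694, 0.1717]
tool_rot: [-1.571, -0.0, -0.392]
wrist_force: [0.0, -0.2, 0.2]
gripper_width: 0.0937
time_s: 6.1
tool_pos: [0.5085, -0.1842, 0.1717]
tool_rot: [-1.571, 0.0, 0.342]
wrist_force: [-0.4, -0.2, -0.1]
gripper_width: 0.0941
```

```bash
python3 -m pendant '[[[-0.07,0.1,-0.07],0],[[-0.14,0.2,-0.14],0],[[-0.2,0.3,-0.21],0],[[-0.27,0.4,-0.28],0],[[-0.34,0.5,-0.35],0],[[-0.41,0.65,-0.43],0],[[-0.41,0.8,-0.43],0],[[-0.41,1,-0.43],0]]' 0.75
python3 - <<'E'
from h import *
from workcell import eyes,get_obs
c=[]
T=eyes.capture('top');S=eyes.capture('side');o=get_obs();print(o['tool_pos'],o['tool_rot'])
a=crop(T,(375,190,455,320),4);b=crop(S,(270,240,400,370),4)
cv2.imwrite('pics/pre.png',cv2.hconcat([a,b]) )
E
```

```text
time_s: 7.1
tool_pos: [0.4844, -0.2372, 0.0706]
tool_rot: [-1.571, -0.0, 0.339]
wrist_force: [0.7, 0.4, 0.6]
gripper_width: 0.0707
[ 0.48316934 -0.2365503   0.06948156] [-1.56897341  0.00255617  0.33887468]
```

View pics/pre.png

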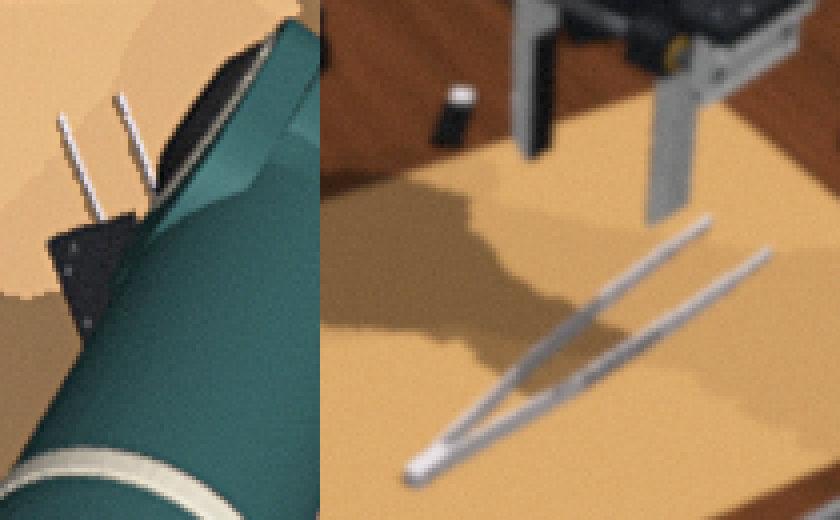

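The side crop shows the open fingers above the ribbed grip, straddling both leaves, with the tips and butt free. I descend.

```bash
python3 -m pendant '[[[0,0.1,0],0],[[0,0.2,0],0],[[0,0.3,0],0],[[0,0.4,0],0],[[0,0.5,0],0],[[0,0.58,0],0],[[0,0.63,0],0],[[0,0.66,0],0]]'
python3 - <<'E'
from h import *
from workcell import eyes,get_obs
S=eyes.capture('side');o=get_obs();print(o['tool_pos'],o['tool_rot'],o['wrist_force'])
cv2.imwrite('pics/down.png',crop(S,(270,260,400,370),6))
print(proj(S,[[.484,-.2385,.006]])[0], to_plane(S,[[340,286.9]],.0706))
E
```

```text
time_s: 8.2
tool_pos: [0.4842, -0.2373, 0.0055]
tool_rot: [-1.571, 0.0, 0.339]
wrist_force: [-0.6, 0.3, 0.4]
gripper_width: 0.0707
[ 0.48413765 -0.23726948  0.0052734 ] [-1.57072604e+00  2.09960657e-04  3.38567741e-01] [-0.99877082  0.98300645 -0.46267433]
[339.20965478 325.48195892] [[ 0.5040597 -0.2021456  0.0706   ]]
```

View pics/down.png

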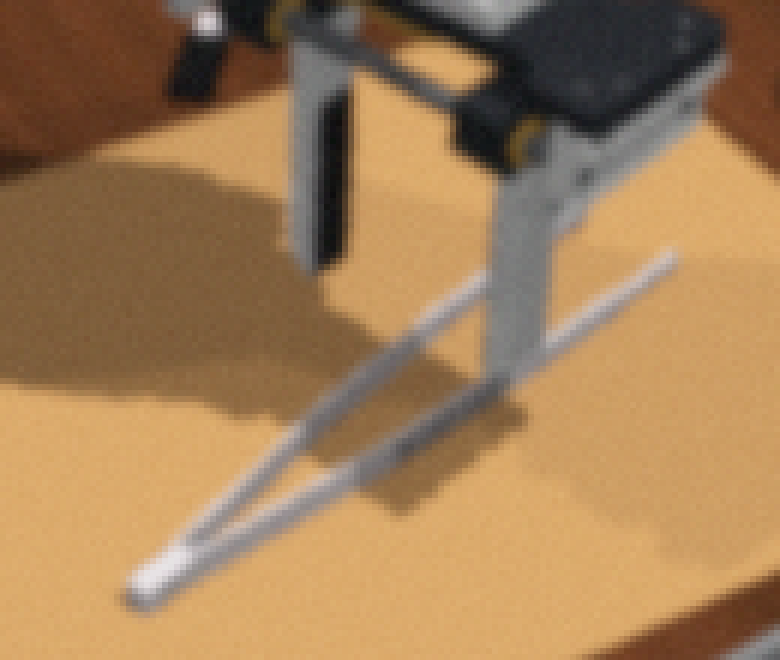

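The fingertips sit higher than the shut-finger TCP, because the fingers swing forward as they shut. I close to just outside the leaves and re-check their height.

```bash
python3 -m pendant '[[[0,0,0],0],[[0,0,0],0],[[0,0,0],0],[[0,0,0],0],[[0,0,0],0],[[0,0,0],0],[[0,0,0],0],[[0,0,0],0]]' 0.44 20
python3 - <<'E'
from h import *
from workcell import eyes,get_obs
S=eyes.capture('side')
cv2.imwrite('pics/c44.png',crop(S,(290,270,390,370),6))
for z in (.006,.01,.02,.03,.04):print(z,proj(S,[[.484,-.2373,z]])[0])
E
```

```text
time_s: 9.25
tool_pos: [0.4842, -0.2373, 0.0057]
tool_rot: [-1.571, 0.0, 0.339]
wrist_force: [0.2, 1.0, 0.5]
gripper_width: 0.0416
0.006 [338.90646804 325.12715952]
0.01 [338.98671813 323.58571712]
0.02 [339.18875571 319.70411058]
0.03 [339.39283401 315.78202945]
0.04 [339.59898231 311.81887202]
```

View pics/c44.png

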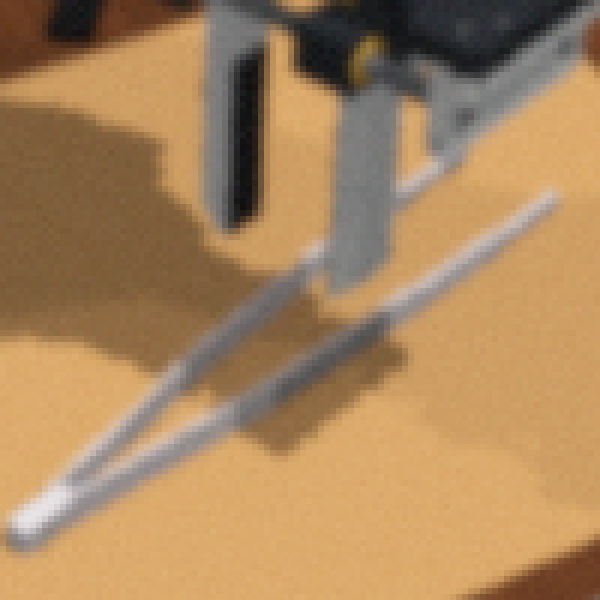

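```bash
python3 - <<'E'
from h import *
from workcell import eyes,get_obs
S=eyes.capture('side');T=eyes.capture('top')
def pt(c,u,v):
    K,D=KD(c);R,p=RT(c);n=cv2.undistortPoints(np.array([[[u,v]]],float),K,D)[0,0];z=float(c['z_map'][v,u]);return (R@(np.array([*n,1])*z)+p).round(4)
for u,v in((347,300),(350,308),(349,314),(347,316),(327,300),(330,304),(328,306),(346,331),(310,344)):print(u,v,pt(S,u,v),S['img'][v,u])
E
```

```text
347 300 [ 0.4823 -0.2638  0.0883] [126 126 123]
350 308 [ 0.4865 -0.2693  0.0716] [121 123 122]
349 314 [ 0.4857 -0.2684  0.0567] [120 121 119]
347 316 [ 0.483  -0.2661  0.0512] [132 133 127]
327 300 [ 0.4652 -0.219   0.0631] [105 105 105]
330 304 [ 0.4729 -0.218   0.0497] [19 17 20]
328 306 [ 0.4685 -0.218   0.0463] [53 52 50]
346 331 [ 4.913e-01 -2.531e-01  1.000e-04] [123  97  73]
310 344 [ 0.4088 -0.2569  0.0037] [166 143 125]
```

The depth map puts the fingertips at z≈0.042, so they are about 37 mm above the reported TCP. I go down in checked steps, with the fingers a little wider.

```bash
cat >> h.py <<'E'
def cloud(c,box):
    u0,v0,u1,v1=box;K,D=KD(c);R,p=RT(c)
    U,V=np.meshgrid(np.arange(u0,u1),np.arange(v0,v1));uv=np.c_[U.ravel(),V.ravel()].astype(float)
    n=cv2.undistortPoints(uv.reshape(-1,1,2),K,D)[:,0];z=c['z_map'][v0:v1,u0:u1].ravel()
    return ((np.c_[n,np.ones(len(n))]*z[:,None])@R.T+p).reshape(v1-v0,u1-u0,3)
E
python3 -m pendant '[[[0,0.02,0],0],[[0,0.05,0],0],[[0,0.08,0],0],[[0,0.11,0],0],[[0,0.14,0],0],[[0,0.17,0],0],[[0,0.2,0],0],[[0,0.2,0],0]]' 0.6 20
python3 - <<'E'
from h import *
from workcell import eyes
S=eyes.capture('side')
C=cloud(S,(300,260,390,350))
for u in (328,332,336,348,352,356,360):
    col=C[:,u-300]; print(u,[(v+260,*col[v].round(3)) for v in range(36,74,4)])
cv2.imwrite('pics/d2.png',crop(S,(290,270,390,370),6))
E
```

```text
time_s: 10.4
tool_pos: [0.4841, -0.2373, -0.0145]
tool_rot: [-1.571, 0.0, 0.339]
wrist_force: [-0.4, 0.3, 0.9]
gripper_width: 0.0566
328 [(296, np.float64(0.471), np.float64(-0.212), np.float64(0.066)), (300, np.float64(0.474), np.float64(-0.208), np.float64(0.052)), (304, np.float64(0.475), np.float64(-0.207), np.float64(0.042)), (308, np.float64(0.474), np.float64(-0.209), np.float64(0.032)), (312, np.float64(0.475), np.float64(-0.208), np.float64(0.022)), (316, np.float64(0.482), np.float64(-0.197), np.float64(0.0)), (320, np.float64(0.475), np.float64(-0.21), np.float64(0.002)), (324, np.float64(0.464), np.float64(-0.228), np.float64(0.01)), (328, np.float64(0.462), np.float64(-0.232), np.float64(0.003)), (332, np.float64(0.46), np.float64(-0.236), np.float64(-0.003))]
332 [(296, np.float64(0.522), np.float64(-0.142), np.float64(0.001)), (300, np.float64(0.515), np.float64(-0.155), np.float64(0.001)), (304, np.float64(0.509), np.float64(-0.166), np.float64(0.0)), (308, np.float64(0.501), np.float64(-0.179), np.float64(0.001)), (312, np.float64(0.495), np.float64(-0.191), np.float
[... 2892 characters left out ...]
0.509), np.float64(-0.263), np.float64(-0.002))]
360 [(296, np.float64(0.475), np.float64(-0.316), np.float64(0.136)), (300, np.float64(0.475), np.float64(-0.317), np.float64(0.128)), (304, np.float64(0.476), np.float64(-0.316), np.float64(0.118)), (308, np.float64(0.553), np.float64(-0.207), np.float64(0.003)), (312, np.float64(0.546), np.float64(-0.219), np.float64(0.003)), (316, np.float64(0.534), np.float64(-0.236), np.float64(0.01)), (320, np.float64(0.53), np.float64(-0.243), np.float64(0.006)), (324, np.float64(0.527), np.float64(-0.248), np.float64(0.0)), (328, np.float64(0.523), np.float64(-0.256), np.float64(-0.002)), (332, np.float64(0.514), np.float64(-0.269), np.float64(0.001))]
```

View pics/d2.png

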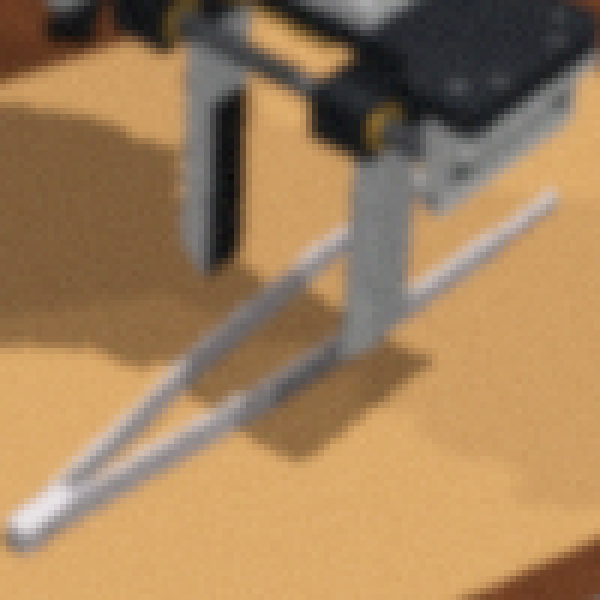

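Now the tips are at z≈0.019 by depth, straddling both leaves. I go another 14 mm down, then squeeze in stages.

```bash
python3 -m pendant '[[[0,0.03,0],0],[[0,0.06,0],0],[[0,0.09,0],0],[[0,0.11,0],0],[[0,0.13,0],0],[[0,0.14,0],0],[[0,0.14,0],0],[[0,0.14,0],0]]' 0.6 20
python3 -m pendant '[[[0,0,0],0],[[0,0,0],0],[[0,0,0],0],[[0,0,0],0],[[0,0,0],0],[[0,0,0],0],[[0,0,0],0],[[0,0,0],0]]' 0.3 20
python3 - <<'E'
from h import *
from workcell import eyes,get_obs
S=eyes.capture('side');o=get_obs();print(o['wrist_force'],o['gripper_width'])
cv2.imwrite('pics/sq.png',crop(S,(270,260,400,370),6))
E
```

```text
time_s: 11.45
tool_pos: [0.4843, -0.2373, -0.0282]
tool_rot: [-1.571, -0.0, 0.339]
wrist_force: [0.3, -0.0, 0.6]
gripper_width: 0.0564
time_s: 12.45
tool_pos: [0.4843, -0.2373, -0.0283]
tool_rot: [-1.571, -0.0, 0.339]
wrist_force: [0.4, -0.2, 0.7]
gripper_width: 0.0284
[-0.54857438  0.03683479  0.79933304] 0.02877586301170688
```

View pics/sq.png

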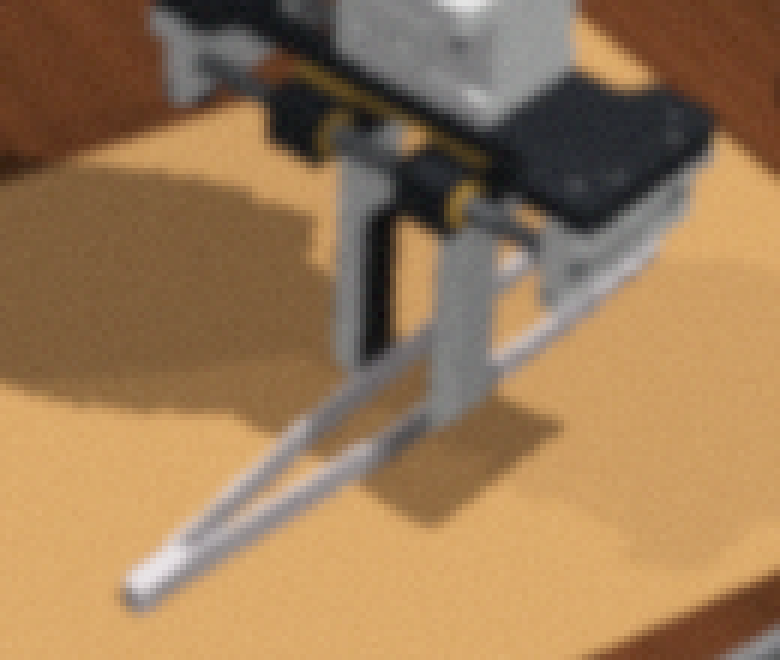

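Both leaves have moved in with the fingers at 28.5 mm; the right tip shifted from crop (675,260) to (650,240). I check the fingertip depth before lifting.

```bash
python3 - <<'E'
from h import *
from workcell import eyes
S=eyes.capture('side');C=cloud(S,(300,260,400,350))
for u in (328,330,332,343,345,347,349): print(u,[(v+260,int(round(C[v,u-300,1]*1000)),int(round(C[v,u-300,2]*1000))) for v in range(50,74,1)])
E
```

```text
328 [(310, -220, 38), (311, -221, 36), (312, -221, 34), (313, -221, 31), (314, -221, 28), (315, -221, 26), (316, -222, 25), (317, -222, 22), (318, -222, 19), (319, -222, 17), (320, -223, 15), (321, -222, 11), (322, -221, 8), (323, -226, 11), (324, -231, 13), (325, -231, 10), (326, -233, 9), (327, -232, 5), (328, -231, 2), (329, -232, 0), (330, -236, 2), (331, -237, 0), (332, -239, -1), (333, -242, 0)]
330 [(310, -225, 41), (311, -224, 38), (312, -226, 37), (313, -223, 32), (314, -226, 32), (315, -226, 29), (316, -224, 25), (317, -226, 24), (318, -225, 20), (319, -224, 17), (320, -225, 15), (321, -224, 12), (322, -227, 12), (323, -228, 11), (324, -228, 7), (325, -230, 7), (326, -228, 3), (327, -231, 3), (328, -232, 1), (329, -235, 1), (330, -235, -1), (331, -239, 1), (332, -241, 0), (333, -244, 0)]
332 [(310, -224, 39), (311, -223, 35), (312, -223, 32), (313, -222, 28), (314, -221, 25), (315, -224, 25), (316, -225, 24), (317, -221, 18), (318, -223, 17), (319, -224, 15), (320, -222, 11), (321, -227, 13), (322, -227, 11), (323, -225, 5), (324, -226, 4), (325, -226, 1), (326, -228, 1), (
[... 1046 characters left out ...]
-263, 48), (317, -262, 44), (318, -263, 43), (319, -262, 40), (320, -261, 36), (321, -260, 33), (322, -261, 31), (323, -262, 30), (324, -264, 29), (325, -260, 22), (326, -262, 21), (327, -259, 16), (328, -263, 18), (329, -248, 0), (330, -253, 1), (331, -256, 2), (332, -258, 1), (333, -260, 1)]
349 [(310, -261, 60), (311, -261, 57), (312, -259, 52), (313, -262, 53), (314, -262, 51), (315, -259, 45), (316, -260, 43), (317, -258, 39), (318, -261, 39), (319, -259, 35), (320, -260, 34), (321, -259, 30), (322, -260, 28), (323, -258, 24), (324, -259, 22), (325, -260, 21), (326, -258, 16), (327, -246, 0), (328, -249, 1), (329, -251, 1), (330, -255, 2), (331, -257, 1), (332, -259, 0), (333, -262, 1)]
```

The fingertips end somewhere at z≈5–12 mm, so the hold on the leaves is shallow. I ease open, go 4 mm lower and re-grip at the squeeze for tips 18 mm apart (about 23 mm).

```bash
python3 -m pendant '[[[0,0,0],0],[[0,0,0],0],[[0,0,0],0],[[0,0.01,0],0],[[0,0.02,0],0],[[0,0.03,0],0],[[0,0.04,0],0],[[0,0.04,0],0]]' 0.43 25
python3 -m pendant '[[[0,0,0],0],[[0,0,0],0],[[0,0,0],0],[[0,0,0],0],[[0,0,0],0],[[0,0,0],0],[[0,0,0],0],[[0,0,0],0]]' 0.25 25
python3 - <<'E'
from h import *
from workcell import eyes
S=eyes.capture('side');C=cloud(S,(300,260,400,350))
for u in (343,345,347,349): print(u,[(v+260,int(round(C[v,u-300,1]*1000)),int(round(C[v,u-300,2]*1000))) for v in range(64,74,1)])
E
```

```text
time_s: 13.55
tool_pos: [0.4842, -0.2373, -0.0324]
tool_rot: [-1.571, 0.0, 0.339]
wrist_force: [0.0, 0.6, 0.3]
gripper_width: 0.0405
time_s: 14.55
tool_pos: [0.4842, -0.2373, -0.0323]
tool_rot: [-1.571, 0.0, 0.339]
wrist_force: [-1.0, -0.1, -0.7]
gripper_width: 0.0238
343 [(324, -258, 26), (325, -259, 25), (326, -258, 21), (327, -260, 21), (328, -257, 15), (329, -259, 14), (330, -257, 10), (331, -258, 9), (332, -252, -1), (333, -255, -1)]
345 [(324, -259, 26), (325, -260, 24), (326, -260, 21), (327, -262, 20), (328, -262, 18), (329, -261, 15), (330, -253, 3), (331, -252, -1), (332, -255, 0), (333, -257, 0)]
347 [(324, -260, 25), (325, -258, 20), (326, -259, 19), (327, -259, 16), (328, -258, 12), (329, -250, 1), (330, -253, 1), (331, -255, 1), (332, -258, 2), (333, -259, 0)]
349 [(324, -257, 20), (325, -256, 16), (326, -254, 11), (327, -246, 1), (328, -249, 1), (329, -255, 4), (330, -254, 1), (331, -258, 3), (332, -260, 2), (333, -262, 1)]
```

```bash
python3 -m pendant '[[[0,-0.02,0],0],[[0,-0.06,0],0],[[0,-0.1,0],0],[[0,-0.16,0],0],[[0,-0.22,0],0],[[0,-0.28,0],0],[[0,-0.32,0],0],[[0,-0.35,0],0]]'
python3 - <<'E'
from h import *
from workcell import eyes
S=eyes.capture('side')
cv2.imwrite('pics/lift.png',crop(S,(270,240,400,370),4))
E
```

```text
time_s: 15.6
tool_pos: [0.4842, -0.2373, 0.003]
tool_rot: [-1.571, -0.0, 0.339]
wrist_force: [-0.5, 1.0, -0.4]
gripper_width: 0.0239
```

View pics/lift.png

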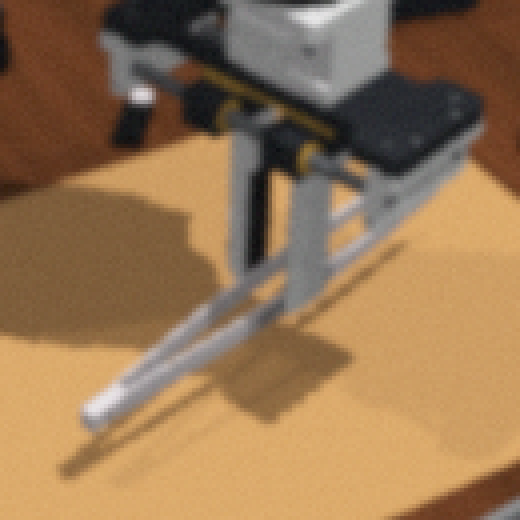

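Lifted cleanly, level, both leaves in the pads (butt at crop (95,415), with its shadow separated). Carrying it to a standoff in front of the box.

```bash
python3 -m pendant '[[[0,-0.1,0],0],[[0,-0.22,0.02],0],[[0.02,-0.36,0.05],0],[[0.04,-0.5,0.12],0],[[0.08,-0.64,0.2],0],[[0.12,-0.78,0.3],0],[[0.16,-0.9,0.4],0],[[0.2,-1,0.5],0]]'
python3 -m pendant '[[[0.05,0,0.12],0],[[0.1,0,0.25],0],[[0.15,0,0.37],0],[[0.2,0,0.5],0],[[0.25,0,0.62],0],[[0.3,0,0.75],0],[[0.35,0,0.87],0],[[0.4,0,1],0]]' >/dev/null
python3 -m pendant '[[[0.05,0,0.12],0.02],[[0.1,0,0.25],0.05],[[0.15,0,0.37],0.08],[[0.2,0,0.5],0.12],[[0.25,0,0.62],0.16],[[0.3,0,0.75],0.2],[[0.35,0,0.87],0.24],[[0.4,0,1],0.28]]'
```

```text
time_s: 16.65
tool_pos: [0.4866, -0.1826, 0.1035]
tool_rot: [-1.571, -0.0, 0.339]
wrist_force: [-0.5, 0.9, -0.6]
gripper_width: 0.0236
time_s: 18.65
tool_pos: [0.4954, 0.0326, 0.1027]
tool_rot: [-1.571, -0.0, -0.103]
wrist_force: [-0.7, -0.8, -1.1]
gripper_width: 0.0239
```

```bash
python3 -m pendant '[[[0,0,0.1],0],[[0,0,0.22],0],[[0,0,0.36],0],[[0,0,0.5],0],[[0,0,0.64],0],[[-0.02,0,0.76],0],[[-0.04,0,0.84],0],[[-0.04,0,0.86],0]]'
python3 - <<'E'
from h import *
from workcell import eyes
T=eyes.capture('top');S=eyes.capture('side')
np.savez('t1.npz',**T);np.savez('s1.npz',**S)
b=cv2.resize(crop(S,(240,140,400,260),3),None,fx=1,fy=1);a=crop(T,(225,125,325,245),3)
cv2.imwrite('pics/stand.png',cv2.hconcat([a,b]))
E
```

```text
time_s: 19.65
tool_pos: [0.5001, 0.1182, 0.1026]
tool_rot: [-1.571, 0.0, -0.101]
wrist_force: [0.6, -0.9, 0.5]
gripper_width: 0.0239
```

View pics/stand.png

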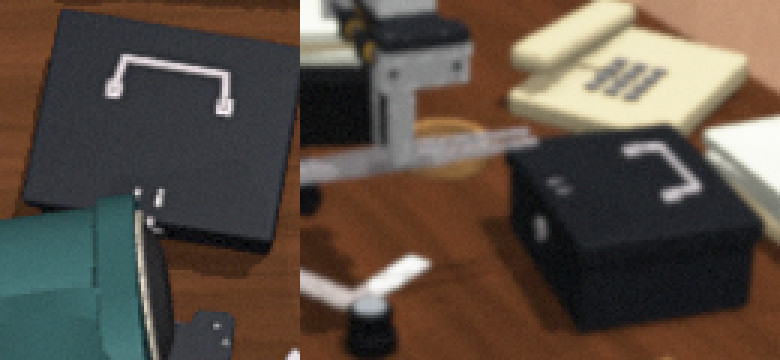

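Standoff view: the arm hides the left leaf in the top picture, with a tip just visible near crop (155,217). In the side picture the tips are near crop (535,132), level and clear of the box. I take the tweezers' pose from side depth and the top view.

```bash
python3 - <<'E'
from h import *
T=dict(np.load('t1.npz'));S=dict(np.load('s1.npz'))
for n,C,box in(('side',S,(240,165,330,215)),('top',T,(260,180,300,215))):
    P=cloud(C,box);im=C['img'][box[1]:box[3],box[0]:box[2]].astype(int)
    m=(np.abs(P[...,2]-.142)<.03)&(P[...,0]>.4)&(P[...,0]<.70)&(P[...,1]>.05)&(P[...,1]<.17)&(im.min(2)>70)
    Q=P[m]; k,_=cv2.connectedComponents(m.astype(np.uint8)); print(n,m.sum(),k)
    for x0 in np.arange(.40,.66,.02):
        q=Q[(Q[:,0]>=x0)&(Q[:,0]<x0+.02)]
        if len(q): print(round(x0,2),len(q),q.mean(0).round(4),q.min(0).round(4),q.max(0).round(4))
# print images for tip zone
print(T['img'][190:206,268:288].mean(2).astype(int))
print(S['img'][178:194,300:324].mean(2).astype(int))
E
```

```text
side 650 2
0.4 4 [0.4191 0.1203 0.1414] [0.4183 0.1179 0.1378] [0.4198 0.1227 0.1449]
0.42 58 [0.4301 0.1228 0.1432] [0.4201 0.1141 0.1344] [0.4392 0.1369 0.1489]
0.44 73 [0.4499 0.1218 0.1433] [0.4402 0.1065 0.1357] [0.4599 0.1369 0.1507]
0.46 71 [0.4701 0.1198 0.1429] [0.4601 0.1081 0.135 ] [0.48   0.1352 0.1488]
0.48 139 [0.4899 0.1096 0.1529] [0.4804 0.0927 0.1349] [0.5    0.1438 0.172 ]
0.5 48 [0.509  0.1028 0.1487] [0.5    0.0934 0.1354] [0.5199 0.1285 0.1717]
0.52 68 [0.5295 0.1146 0.1426] [0.5202 0.0984 0.1342] [0.5384 0.1306 0.148 ]
0.54 63 [0.5498 0.1137 0.1423] [0.5402 0.0983 0.1356] [0.5599 0.1292 0.1478]
0.56 61 [0.5702 0.1121 0.142 ] [0.5603 0.0965 0.1357] [0.5794 0.1291 0.1468]
0.58 35 [0.5895 0.1101 0.142 ] [0.5804 0.0968 0.1383] [0.6    0.1238 0.1461]
0.6 30 [0.6074 0.1096 0.1415] [0.6    0.0956 0.1371] [0.6164 0.1237 0.1451]
top 5 2
0.6 5 [0.6141 0.0982 0.1427] [0.6111 0.0972 0.1396] [0.6166 0.0993 0.1456]
[[ 62  49 103  85  56  54  54  45  70 181 182 106  52  55  56  58  57  60
   59  58]
 [ 67  49  75  71  56  53  56  48  84 223 202 102  54  56  54  55  56  55
   
[... 2115 characters left out ...]
61 154 144 138 137 125 126 122 124 132 141 143 141 144 146 143 138
  119  85  54  38  38  35]
 [159 162 154 143 144 142 141 133 130 124 131 134 136 132 122 116 112 104
   90  66  46  38  37  38]
 [152 153 149 145 146 142 135 129 113 106 100 101 101  93  83  73  71  63
   55  47  43  37  36  43]
 [141 142 137 138 136 127 119 101  83  66  60  63  60  56  53  51  47  44
   37  37  38  39  43  37]
 [132 128 119 116 109 103  88  75  54  40  33  35  38  40  38  39  34  38
   36  36  38  38  36  39]
 [110 106  97  91  85  79  70  64  43  25  24  28  35  36  36  33  38  39
   39  40  36  37  40  36]
 [ 94  89  75  72  75  69  68  62  43  26  19  21  29  32  37  40  40  35
   41  39  41  36  37  36]]
```

```bash
python3 - <<'E'
from h import *
T=dict(np.load('t1.npz'));S=dict(np.load('s1.npz'))
print('side tips L,R',to_plane(S,[(316.3,183.3),(318.8,186.7)],.1415).round(4))
print('top tip R',to_plane(T,[(274.6,196.7)],.144).round(4))
print('scr side L,R',to_plane(S,[(324.5,200),(327.3,203.1)],.09).round(4),'top',to_plane(T,[(270.2,190.2),(277.7,190.7)],.09).round(4))
# leaf centre lines via side cloud, in tweezers frame guess yaw -.101
P=cloud(S,(240,165,330,215));im=S['img'][165:215,240:330].astype(int)
m=(np.abs(P[...,2]-.142)<.012)&(P[...,0]>.4)&(P[...,1]>.05)&(P[...,1]<.17)&(im.min(2)>80)
Q=P[m]; a=-.101; u=(Q[:,:2]-[.5,.1182])@[np.cos(a),np.sin(a)];v=(Q[:,:2]-[.5,.1182])@[-np.sin(a),np.cos(a)]
for u0 in np.arange(-.1,.12,.02):
    k=(u>u0)&(u<=u0+.02); vv=v[k]
    if k.sum()>5:
        c=np.median(vv[vv>np.mean(vv)]),np.median(vv[vv<=np.mean(vv)]); print(round(u0,2),k.sum(),np.round(c,4),'mid',np.mean(c).round(4),'z',Q[k,2].mean().round(4))
print(u.min(),u.max())
b=cv2.resize(S['img'][170:215,290:345,::-1],None,fx=8,fy=8,interpolation=cv2.INTER_CUBIC)
cv2.imwrite('pics/x.png',b)
E
```

```text
side tips L,R [[0.6188 0.1162 0.1415]
 [0.6151 0.096  0.1415]]
top tip R [[0.6187 0.0981 0.144 ]]
scr side L,R [[0.6432 0.1153 0.09  ]
 [0.6411 0.0969 0.09  ]] top [[0.6459 0.1139 0.09  ]
 [0.6445 0.096  0.09  ]]
-0.08 62 [ 0.0064 -0.0063] mid 0.0 z 0.1433
-0.06 66 [ 0.0086 -0.0079] mid 0.0004 z 0.1432
-0.04 72 [ 0.0104 -0.0099] mid 0.0003 z 0.143
-0.02 71 [ 0.0119 -0.0164] mid -0.0023 z 0.1451
0.0 35 [-0.0102 -0.0191] mid -0.0146 z 0.1435
0.02 74 [ 0.0125 -0.0109] mid 0.0008 z 0.1425
0.04 58 [ 0.0116 -0.0108] mid 0.0004 z 0.1423
0.06 60 [ 0.0124 -0.0106] mid 0.0009 z 0.1421
0.08 36 [ 0.0107 -0.01  ] mid 0.0003 z 0.142
0.1 31 [ 0.0112 -0.0081] mid 0.0015 z 0.1416
-0.08124260714748537 0.1173953326419511
```

Both tips are now measured: L (0.619, 0.116) and R (0.615, 0.096), about 20 mm apart against 18.2 mm for the scratches, so I need about 0.8 mm more squeeze. Then forward 25 mm and down to about 2 cm above the lid for a re-check.

```bash
python3 -m pendant '[[[0.01,0,0],0],[[0.05,0,0],0],[[0.1,0,0],0],[[0.16,0,0.01],0],[[0.21,0,0.01],0],[[0.24,0,0.01],0],[[0.25,0,0.01],0],[[0.25,0,0.01],0]]' 0.241 25
python3 -m pendant '[[[0,0.01,0],0],[[0,0.04,0],0],[[0,0.1,0],0],[[0,0.16,0],0],[[0,0.22,0],0],[[0,0.26,0],0],[[0,0.28,0],0],[[0,0.28,0],0]]'
python3 - <<'E'
from h import *
from workcell import eyes
T=eyes.capture('top');S=eyes.capture('side')
np.savez('t2.npz',**T);np.savez('s2.npz',**S)
a=cv2.resize(crop(T,(255,175,295,210),1),None,fx=9,fy=9,interpolation=cv2.INTER_CUBIC)
b=cv2.resize(crop(S,(295,175,340,210),1),None,fx=9,fy=9,interpolation=cv2.INTER_CUBIC)
cv2.imwrite('pics/near.png',cv2.hconcat([a,b]))
E
```

```text
time_s: 20.75
tool_pos: [0.5251, 0.1161, 0.1027]
tool_rot: [-1.571, 0.0, -0.101]
wrist_force: [-0.9, -0.2, -1.5]
gripper_width: 0.0228
time_s: 21.75
tool_pos: [0.5252, 0.1161, 0.0746]
tool_rot: [-1.571, 0.0, -0.101]
wrist_force: [0.9, -0.7, -0.1]
gripper_width: 0.023
```

View pics/near.png

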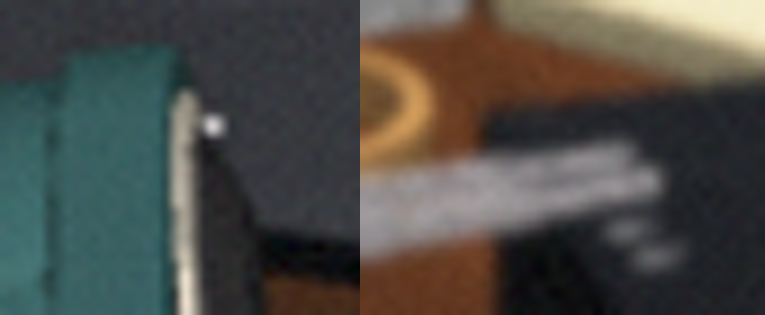

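```bash
python3 - <<'E'
from h import *
T=dict(np.load('t2.npz'));S=dict(np.load('s2.npz'))
I=S['img'].mean(2)
print(I[188:198,316:334].astype(int)); print(T['img'].mean(2)[184:194,274:284].astype(int))
P=cloud(S,(300,180,335,210));im=S['img'][180:210,300:335].astype(int)
m=(P[...,2]>.10)&(P[...,2]<.13)&(P[...,0]>.6)&(im.min(2)>80);print('z of tip part',P[m].mean(0),np.percentile(P[m][:,2],[10,50,90]))
lid=P[(P[...,0]>.63)&(P[...,2]<.1)&(im.max(2)<70)];print('lid z',np.median(lid[:,2]))
zt=.1135
t=to_plane(S,[(325.2,191.4),(328.2,194.7)],zt);s=to_plane(S,[(324.45,200.1),(327.4,203.1)],.09)
print('side tips',t.round(4),'scr',s.round(4),'d',(s-t).round(4))
g=T['img'].mean(2)[184:194,274:284]-60;g=g.clip(0);g[:, :2]=0;print('top centroid',(g.sum(0)@np.arange(10)/g.sum()+274).round(2),(g.sum(1)@np.arange(10)/g.sum()+184).round(2))
E
```

```text
[[ 42  40  40  39  38  37  38  40  36  36  39  39  39  37  36  36  37  36]
 [ 38  39  44  37  41  43  43  46  45  39  41  37  36  38  40  39  35  36]
 [ 45  45  46  51  56  66  67  72  64  53  42  39  37  40  37  37  37  39]
 [ 70  75  88  90 101 107 106 109  95  77  48  38  39  37  36  39  38  34]
 [108 118 131 136 138 136 132 124 112  83  61  48  42  38  35  41  39  37]
 [124 133 139 136 136 136 131 128 112  96  92  80  60  45  40  36  43  39]
 [122 121 121 124 126 127 130 130 126 124 131 118  77  50  37  40  40  38]
 [119 119 127 127 133 142 146 148 138 132 133 125  83  47  37  38  33  39]
 [139 142 142 144 138 136 134 138 129 117 108  96  70  40  36  37  36  29]
 [140 142 135 127 116 105  98  96  89  82  77  66  48  39  39  32  36  35]]
[[ 45  49  48  53  56  58  55  58  55  56]
 [ 66 111  85  55  57  57  51  58  55  60]
 [ 96 136 117  62  51  53  53  53  54  58]
 [128 144 118  80  80  68  56  56  53  58]
 [134 149 121 120 186 137  62  55  58  55]
 [136 155 101  93 183 133  60  54  59  59]
 [141 153  96  41  62  61  55  54  58  56]
 [143 133  73  34  34  43  51  57  57  54]
 [148 141  79  39  25  40  54  57  59  60]
 [149 155  97  44  35  35  41  57  57  57]]
z of tip part [0.62012428 0.10726701 0.11416004] [0.11127822 0.11450213 0.11719481]
lid z 0.0903000581813459
side tips [[0.6451 0.1164 0.1135]
 [0.6427 0.0964 0.1135]] scr [[0.6428 0.1148 0.09  ]
 [0.6413 0.0968 0.09  ]] d [[-0.0024 -0.0016 -0.0235]
 [-0.0014  0.0003 -0.0235]]
top centroid 277.28 188.39
```

Top view: only the right tip shows, near crop (212,125), merging with its scratch. Side view: tip ends near crop (634,152) and (662,182), just above the scratches. I refine with a small synthesis fit in the side view for tips and scratches.

```bash
cat > fit.py <<'E'
from h import *
from scipy.optimize import least_squares
def render(c,hulls,box,ss=8):
    u0,v0,u1,v1=box;m=np.zeros(((v1-v0)*ss,(u1-u0)*ss),np.uint8)
    for P in hulls:
        q=(proj(c,P)-[u0,v0]+.5)*ss-.5
        cv2.fillConvexPoly(m,cv2.convexHull(np.round(q*16).astype(np.int32)),255,cv2.LINE_AA,4)
    m=cv2.GaussianBlur(m.astype(np.float32)/255,None,.75*ss)
    return cv2.resize(m,(u1-u0,v1-v0),interpolation=cv2.INTER_AREA)
def prism(x,y,z,a,l0,l1,w,h):
    g=np.array(np.meshgrid([l0,l1],[-w/2,w/2],[-h/2,h/2])).reshape(3,-1).T
    R=Ro.from_euler('z',a).as_matrix();return g@R.T+[x,y,z]
def fit(c,box,hulls,x0,mask=None):
    I=c['img'][box[1]:box[3],box[0]:box[2]].mean(2); M=np.ones_like(I,bool) if mask is None else mask(I)
    def res(p):
        A=np.c_[render(c,hulls(p),box)[M],np.ones(M.sum())];y=I[M];k=np.linalg.lstsq(A,y,rcond=None)[0];return A@k-y
    r=least_squares(res,x0,diff_step=2e-3,x_scale=.003);return r.x,np.sqrt(np.mean(r.fun**2))
def scr(c,box,yaw,x0):
    return fit(c,box,lambda p:[prism(p[0],p[1],.09,yaw,-.007,.007,.0025,.0001),prism(p[2],p[3],.09,yaw,-.007,.007,.0025,.0001)],x0)
def tips(c,box,yaw,z,x0):
    def H(p):
        x,y,s=p;n=np.array([-np.sin(yaw),np.cos(yaw)]);o=[]
        for k in(1,-1): o.append(prism(x+k*s/2*n[0],y+k*s/2*n[1],z,yaw+0.02*k,-.034,0,.0034,.005))
        return o
    return fit(c,box,H,x0)
E
python3 - <<'E'
from fit import *
T=dict(np.load('top0.npz'));S=dict(np.load('side0.npz'));S2=dict(np.load('s2.npz'))
for yaw in(-.1,-.19):
    print('scr side',scr(S,(318,194,334,208),yaw,[.6432,.1152,.6412,.0968]))
    print('scr top',scr(T,(264,183,284,197),yaw,[.646,.114,.6445,.096]))
for z in(.112,.1135,.115):print('tips',z,tips(S2,(319,186,336,198),-.101,z,[.643,.106,.019]))
E
```

```text
scr side (array([0.64311162, 0.11524254, 0.641537  , 0.09725468]), np.float64(7.077822275477238))
scr top (array([0.64582418, 0.11413953, 0.64478557, 0.09623683]), np.float64(9.652679857303816))
scr side (array([0.6431203 , 0.11524268, 0.64155796, 0.09729483]), np.float64(7.106979641335194))
scr top (array([0.64587217, 0.11416097, 0.64474443, 0.09621006]), np.float64(8.588582277334162))
tips 0.112 (array([0.64398929, 0.10929541, 0.01793336]), np.float64(5.79344345532296))
tips 0.1135 (array([0.64239656, 0.10671565, 0.01790061]), np.float64(5.745068675400061))
tips 0.115 (array([0.64088567, 0.10419702, 0.01814554]), np.float64(5.685901951943657))
```

The fit gives tips 17.9 mm apart and scratches 18.0 mm apart. The midpoints agree within about 1.5 mm, allowing for height uncertainty. Lowering the last centimetre.

```bash
python3 -m pendant '[[[0,0.01,0],0],[[0,0.03,0],0],[[0,0.05,0],0],[[0,0.07,0],0],[[0,0.09,0],0],[[0,0.1,0],0],[[0,0.1,0],0],[[0,0.1,0],0]]'
python3 - <<'E'
from fit import *
from workcell import eyes,get_obs
S=eyes.capture('side');T=eyes.capture('top');np.savez('s3.npz',**S);np.savez('t3.npz',**T);o=get_obs()
print(o['tool_pos'],o['wrist_force'],o['gripper_width'])
for z in(.102,.1035,.105):print('tips',z,tips(S,(319,189,336,200),-.101,z,[.643,.106,.018]))
P=cloud(S,(300,180,335,212));im=S['img'][180:212,300:335].astype(int)
m=(P[...,2]>.096)&(P[...,2]<.12)&(P[...,0]>.615)&(im.min(2)>80);print('tip z',np.percentile(P[m][:,2],[10,50,90]))
print(T['img'].mean(2)[183:196,274:284].astype(int))
print('expect R tip top',proj(T,[[.6445,.0965,.105]]),'scr R ends',proj(T,[[.6448+.0069,.0955,.09],[.6448-.0069,.097,.09]]))
b=cv2.resize(crop(S,(290,170,350,215),1),None,fx=12,fy=12,interpolation=cv2.INTER_CUBIC);cv2.imwrite('pics/fin.png',b)
E
```

```text
time_s: 22.85
tool_pos: [0.5252, 0.1161, 0.0647]
tool_rot: [-1.571, -0.0, -0.101]
wrist_force: [0.4, 1.0, -0.6]
gripper_width: 0.0232
[0.52523991 0.11615517 0.06472605] [-0.08667097  0.59339312 -0.13700179] 0.022573673227238827
tips 0.102 (array([0.64482765, 0.11022905, 0.01665887]), np.float64(3.6033703003747926))
tips 0.1035 (array([0.64331203, 0.10773736, 0.01682697]), np.float64(3.515446196091559))
tips 0.105 (array([0.64188747, 0.10516796, 0.01694514]), np.float64(3.4872246691262165))
tip z [0.10156342 0.1045819  0.10683063]
[[ 57  45  50  52  60  54  55  55  56  55]
 [ 57  40  45  53  56  53  56  53  58  59]
 [ 56  36  41  51  56  50  56  59  57  58]
 [ 59  49  59  53  48  50  54  53  59  53]
 [ 61 114 146 106  77  66  55  56  58  57]
 [ 63 125 134 135 188 135  61  53  57  59]
 [ 72 159 151 140 191 133  59  53  60  57]
 [ 70 166 152 108 139 104  58  56  54  56]
 [ 73 172 144  62  51  52  51  56  53  58]
 [ 69 180 145  64  30  38  55  56  58  56]
 [ 73 184 146  60  36  28  50  58  57  59]
 [ 76 185 146  62  37  35  43  53  56  62]
 [ 75 189 149  65  42  32  30  41  54  55]]
expect R tip top [[276.94660812 189.33065027]] scr R ends [[277.9544911  187.7476942 ]
 [277.27175344 193.42826745]]
```

View pics/fin.png

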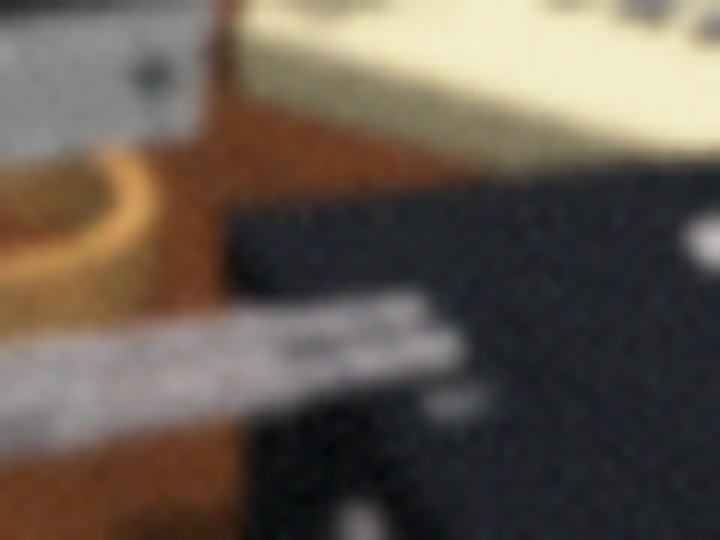

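The side view shows both tips over the lid near the scratches, with the right scratch just below the right tip at crop (460,400) and a clear gap. The estimates put the tips about 0.8 mm to the left, so I trim 1 mm, let it settle, check and hand in.

```bash
python3 -m pendant '[[[0,0,0],0],[[0,0,-0.01],0],[[0,0,-0.01],0],[[0,0,-0.01],0],[[0,0,-0.01],0],[[0,0,-0.01],0],[[0,0,-0.01],0],[[0,0,-0.01],0]]'
python3 - <<'E'
from fit import *
from workcell import eyes,get_obs,job_done
S=eyes.capture('side');o=get_obs()
print(o['time_s'],np.abs(o['joint_vel']).max(),o['gripper_width'],o['wrist_force'])
print(tips(S,(319,189,336,200),-.101,.104,[.643,.106,.018]))
print(job_done())
E
```

```text
time_s: 23.95
tool_pos: [0.5251, 0.1152, 0.0647]
tool_rot: [-1.571, 0.0, -0.101]
wrist_force: [-1.2, -0.3, -0.1]
gripper_width: 0.0227
24.0 0.0009877191796703476 0.022817912831552805 [ 0.14751585 -0.07751991 -0.86384118]
(array([0.64277   , 0.10639319, 0.01683298]), np.float64(3.3231049066978806))
the job is handed in; nothing more can be done
None
```

I picked up the tweezers at the ribbed grip and squeezed them to about 23 mm. The job was handed in at 24.0 s with the tips held about 1 cm above the two scratches. The arm was still, with no contact force on the wrist.

**Position:** in the side camera the midpoint between the tips was at (0.643, 0.106) and the midpoint between the scratches at (0.642, 0.106).

**Spacing:** the scratches are 18.0 mm apart. The tips fitted 17.9 mm about 2 cm up and 16.8 mm in the last check. By then the left scratch was hidden behind the right tip, which probably biased that last figure. The grip width had not been changed in between, and from the given geometry it puts them about 18 mm apart.

**Checks that disagreed or were weak:**
- **TCP height:** the fingertips sat about 35 mm above the reported TCP height, so I set heights from the depth images instead.
- **Cameras:** the top and side cameras differ by about 3 mm in absolute position, so I compared tips and scratches within the same camera.
- **Top view:** the arm hid the left tip from the top camera, so the final alignment rests mainly on the side view. I estimate it is good to 1–2 mm.

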